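# Stack a kit frame on the thermostat base

### The arm

A 6-joint arm with a two-finger parallel gripper is mounted at the origin on a cart in front of the work surface, level with it; the furniture and walls round the work are solid. World frame = base frame: x ahead of the robot, y to its left, z up, the work surface at z = 0. Lengths are in m, angles in rad, forces in N, time in s.
With the tool pointing down it reaches from about 0.3 to 0.775 m from the base axis. Payload 14.6 kg.
Tool frame: the origin (TCP) lies at the very end of the fingers, on their centre line; the grasp point (between the pads) lies 19 mm behind it; z points along the fingers, y is the line along which they close (so a half turn about z gives the same grasp; the last joint's range is limited). The gripper opens to 94 mm and grips with 3 to 60 N. Pads are 16 mm wide; open, the fingers measure 119 mm over their backs; the gripper's body (75 mm by 177 mm) begins 78 mm behind the grasp point.
Start: joints at [1.066, 0.3, 1.521, -0, 1.321, -0.067], TCP at [0.233, 0.498, 0.205] pointing down, gripper open.
Joint ranges: [-3.03, 3.03], [-0.79, 2.21], [0.23, 2.52], [-1.04, 4.18], [0, 3.07], [-2.55, 2.55]. Speed limits (rad/s): [2.22, 2.22, 2.57, 3.14, 3.14, 3.14].

### API

Orientations are given as [roll, pitch, yaw] about the fixed x, y, z axes, in that order (R = Rz(yaw) Ry(pitch) Rx(roll)).
In Python, from station import ctrl gives the robot as it stands.
- The arm moves only by the tool move_arm, never from a script. Its argument "increments" is a list of rows, each a list of 7 numbers: the opening, from 0 (shut) to 1 (fully open), then the shift along the tool's x, y, z in units of 50 mm (1.0 is 50 mm), then the turn, a rotation vector about the tool's x, y, z in rad. In form: [[claw, tx, ty, tz, rx, ry, rz], ...]. A call has 1 to 20 rows; each row shifts and turns the commanded pose from where the row before left it, along the tool's axes as they then stand; what a row does not reach is not made up. A row lasts 1/10 s, in which the tool goes at most 50 mm and 8.59 degrees, less where a joint would pass 70% of its speed; a pose out of reach is approached as far as the arm can. A call is refused whole if a number of a shift passes 1 or a number of a turn 0.15, either way. A call with a gripper value outside its range is refused whole. The fingers move at their own pace and stop on an object; "force" is the grip in N (left out, the last holds). Time passes only in rows, so rows that do not move let the fingers close. It gives the time, the measured TCP pose, the force, the opening and the grip force at its end, in the units of the state.
- ctrl.get_obs(): the state, without advancing time (a new reading comes with each control period).
- ctrl.camera(name): name is "scene" or "top" or "wrist"; returns a dict with "color" (420x560x3 uint8, blue, green, red), "K" (3x3 intrinsics, pixels), "distortion" ([k1, k2, p1, p2, k3] as OpenCV has them; the pictures are not rectified), "pose" (4x4, takes a point from camera to world coordinates); the wrist camera has in their place "tool_from_camera" (4x4, takes a point from camera to tool coordinates, whose origin is the TCP and whose axes are the flange's). Camera axes: x right, y down, z forward; pixel columns grow to the right and rows downward; lengths in m; the calibration is good to about 2 mm. A picture is of the moment at which its call begins: read the wrist's pose just before it. There is no depth.
- ctrl.hand_in(): hands the job in; it is judged then, once.
Trained networks look in a picture, given as the dict that the camera call returned (one of the last four; its "shot" number tells which), for a name from the list of things; names that differ only in an ending like _2 or _b are one class to them, and where a whole thing is asked for, a point or a joint stands for the part that bears it (a point fixed in the world has none). Each returns a list of dicts, best first, with "conf" (0 to 1); they miss things now and then, are a little off and sometimes report something else, mostly with a low value. They report only what shows in the picture. A call takes as long as a camera call.
- ctrl.cut_out(name, picture): "mask" (420x560 bool, what is visible of it) and "centre" ([row, column] in pixels, amid what is visible of it).
The state is a dict: "time_s": time; "qpos": joint angles; "joint_vel": joint speeds; "tau": joint torques, N m; "ee_pos": TCP position; "eef_rot": TCP orientation; "force": force on the tool from outside, world axes, zero at the start; "moment": the same for the moment, N m; "grip_width": finger opening in m; "grip_force": force on a finger pad.
Only numpy, scipy, OpenCV 4.12 (cv2) and the standard library are available. Lean on these libraries where they do the work, as an engineer would, in place of code of your own. Each camera call takes 0.05 s, during which the arm holds its last target. There are 200 camera calls.

### The job

Take the loose kit frame by its yellow handle and stack it on the blue base that has the thermostat lying in it (not the base with the knob), so that its four corner posts stand fully down in the four corner sockets. Lower it gently, do not shift the thermostat, and leave the frame standing level there, released.

Things in the scene. Friction and masses are not known exactly. Their poses are not given: they have to be found in the camera images.
- top_frame: Loose frame: blue deck 142x106 mm (x, y), z 58-70, on 4 steel posts d 16 mm at x +-65, y +-45 (feet taper to d 10 in the last 5 mm; black caps to z 76). Yellow handle bar along x over the centre: 80 long, 16 wide (y), z 98-114, open below to the deck but for legs at x +-33. About 0.4 kg. Origin: centre, at the feet (on the worktop z = 0); x along long side, z up. A half turn is alike.
- thermostat_base: Target: fixed blue plate 180x140x6 mm (x, y, z) with 4 aluminium sockets at x +-65, y +-45, and a thermostat in it. Sockets: cups, rim at z 40, inner d 34 from floor (z 6) to z 24, flaring to 46 at the rim. Origin: centre of underside, on the worktop; x along long side, z up. Frame fully down: its origin 6 mm above this one; either way round fits.
- knob_base: A like base, fixed, with a grey round control knob lying in it: not to be used. Same size, origin and axes as the other.
- thermostat_1: White thermostat, 30x46x38 mm, standing spindle up on the target base's plate between the sockets; leave it there. Its top is 44 mm above the worktop, below the stacked deck. Origin: centre of underside. (Another thermostat stands on the bare worktop, of no concern.)

How it is judged:
By the outcome, as a careful person would: the job done as asked, in the order asked, and still so for the second after the job is handed in, with the robot touching nothing.
It also fails if it takes over 38 s, if anything falls off the work surface, if the arm or the gripper's body presses on something with over 40 N, if the wrist force passes 120 N, or if a joint passes its speed limit or range.

## Working session

There is one attempt and no reset: what is moved stays moved. The work goes in short steps, Python scripts to look and compute and a tool call to move; the robot and the scene stay as the last step left them, time stands still between calls to the robot, and variables do not carry over. Pictures are saved under pics/ and viewed, at most 10 in all, crops included, and the job is handed in when it is done.

Besides the shell and the picture viewer there is one more tool, called after ">>>" as a command line: name --pt "numbers of a row" for each row, then --argument value for the rest. move_arm: Moves the arm, as the interface text tells. Its arguments: {"type":"object","properties":{"increments":{"type":"array","items":{"type":"array","items":{"type":"number"}}},"force":{"type":"number"}},"required":["increments"]}

```bash
ls; mkdir -p pics
python3 - <<'E'
from station import ctrl
import cv2,numpy as np,pickle
o=ctrl.get_obs();print(o)
D={}
ims=[]
for n in("scene","top"):
    p=ctrl.camera(n);D[n]=p
    im=p["color"].copy()
    for name in("top_frame","thermostat_base","knob_base","thermostat_1"):
        for r in ctrl.cut_out(name,p)[:3]:
            print(n,name,round(r["conf"],2),np.round(r["centre"]),r["mask"].sum())
    print(n,p["K"].tolist(),p["distortion"],np.round(p["pose"],3).tolist())
    cv2.imwrite(f"pics/{n}0.png",cv2.resize(im,(800,600),interpolation=cv2.INTER_CUBIC))
pickle.dump(D,open("d0.pkl","wb"))
E
```

```text
pics
{'time_s': 0.0, 'qpos': array([ 1.06640080e+00,  3.00497508e-01,  1.52159635e+00,  2.87209351e-06,
        1.32066443e+00, -6.66027158e-02]), 'joint_vel': array([-0.00089158,  0.00051069,  0.00179661,  0.00140005, -0.00096625,
       -0.00059067]), 'tau': array([ 6.97115302e-04, -5.31828153e+01, -3.52729511e+01,  7.08051352e-02,
        2.45550263e-02, -1.39454842e-04]), 'ee_pos': array([0.23304502, 0.49789927, 0.20486538]), 'eef_rot': array([-3.14042979e+00, -8.03528604e-05,  2.70379908e+00]), 'force': array([-0.51473318,  0.63224176, -0.31612098]), 'moment': array([-0.04452645, -0.00951368, -0.00544754]), 'grip_force': 0.0, 'grip_width': 0.09425385129678758}
scene top_frame 0.8 [277. 358.] 2957
scene thermostat_base 0.59 [171. 196.] 1903
scene knob_base 0.67 [223. 279.] 3015
scene thermostat_1 0.47 [168. 204.] 141
scene [[449.3737645037468, 0.0, 268.12424355646573], [0.0, 449.3737645037468, 209.83583154867168], [0.0, 0.0, 1.0]] [0.00739658 0.         0.         0.         0.        ] [[0.776, -0.398, 0.49, -0.033], [-0.631, -0.466, 0.62, -0.711], [-0.019, -0.79, -0.612, 0.729], [0.0, 0.0, 0.0, 1.0]]
top top_frame 0.66 [206. 429.] 2945
top thermostat_base 0.92 [224. 151.] 4715
top knob_base 0.94 [209. 296.] 4815
top thermostat_1 0.53 [216. 154.] 254
top [[526.1176785050204, 0.0, 276.8736800771448], [0.0, 526.1176785050204, 217.61568040360953], [0.0, 0.0, 1.0]] [-0.03655127  0.          0.          0.          0.        ] [[-0.027, -0.998, 0.051, 0.441], [-1.0, 0.028, 0.011, -0.008], [-0.013, -0.051, -0.999, 1.196], [0.0, 0.0, 0.0, 1.0]]
```

View pics/scene0.png

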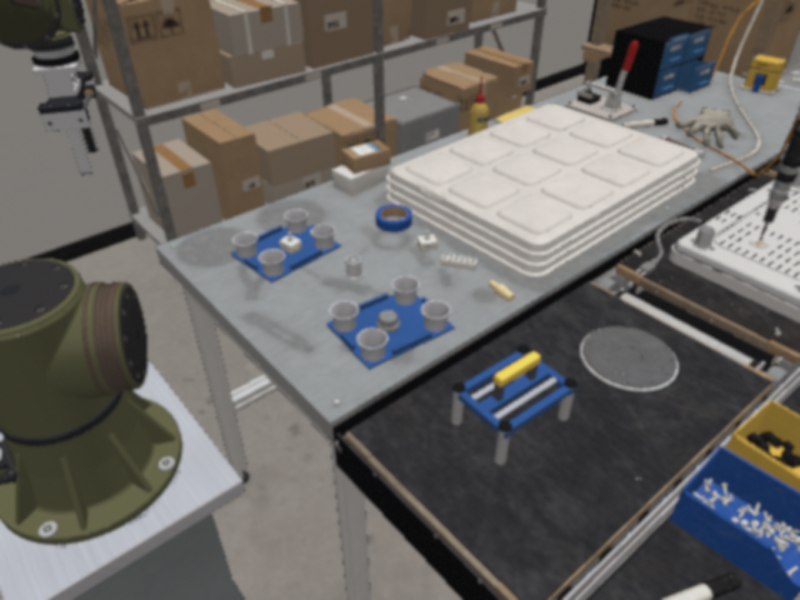

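View pics/top0.png

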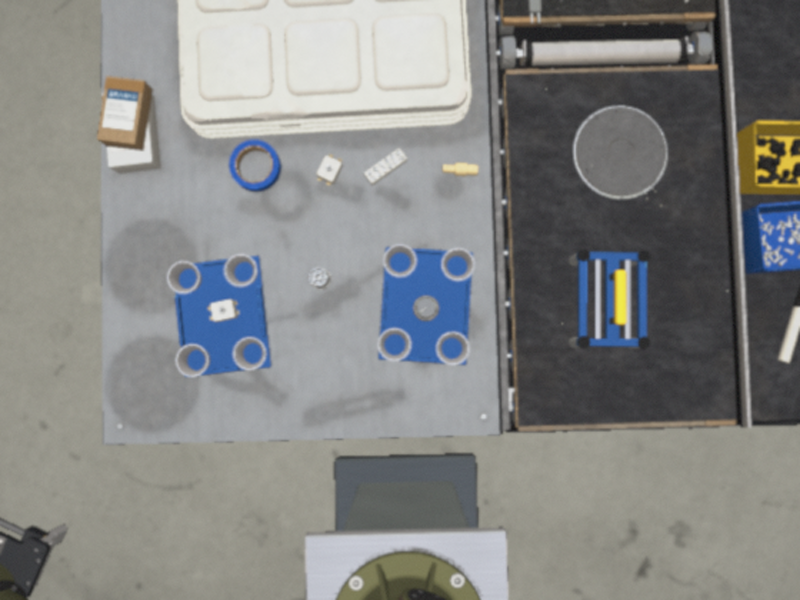

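The scene view shows the frame at (515,395) in the 800-px image, the knob base at (390,325) and the thermostat base at (287,245). The top view has the frame at (613,300), with its handle along image vertical, and the thermostat base at (222,315). The networks agree. Next I'll triangulate roughly.

```bash
cat > h.py <<'E'
import numpy as np,cv2
from scipy.spatial.transform import Rotation as R
def ray(p,uv,pose=None):
    T=p["pose"] if pose is None else pose
    q=cv2.undistortPoints(np.array(uv,float).reshape(-1,1,2),p["K"],np.array(p["distortion"],float)).reshape(-1,2)
    d=np.c_[q,np.ones(len(q))]@T[:3,:3].T
    return T[:3,3],d/np.linalg.norm(d,axis=1,keepdims=True)
def tri(rs):
    A=0;b=0
    for o,d in rs:
        M=np.eye(3)-np.outer(d,d);A=A+M;b=b+M@o
    return np.linalg.solve(A,b)
def atz(o,d,z): return o+d*((z-o[2])/d[:,2:])
def tool(o):
    T=np.eye(4);T[:3,:3]=R.from_euler("xyz",o["eef_rot"]).as_matrix();T[:3,3]=o["ee_pos"];return T
def proj(p,X,pose=None):
    T=np.linalg.inv(p["pose"] if pose is None else pose)
    return cv2.projectPoints(np.array(X,float),cv2.Rodrigues(T[:3,:3])[0],T[:3,3],p["K"],np.array(p["distortion"],float))[0].reshape(-1,2)
def yellow(im):
    h=cv2.cvtColor(im,cv2.COLOR_BGR2HSV)
    return cv2.inRange(h,(22,150,120),(35,255,255))
def biggest(m,near):
    n,l,s,c=cv2.connectedComponentsWithStats(m)
    i=min((i for i in range(1,n) if s[i,4]>30),key=lambda i:np.hypot(*(c[i]-near)));return c[i],l==i
E
python3 - <<'E'
from h import *;import pickle
from station import ctrl
D=pickle.load(open("d0.pkl","rb"))
rs=[]
for n,near in(("scene",(361,260)),("top",(435,207))):
    c,m=biggest(yellow(D[n]["color"]),near);print(n,c,m.sum())
    o,d=ray(D[n],c);rs.append((o,d[0]))
print("handle",tri(rs))
# thermostat top & base from two views
sc,tp=D["scene"],D["top"]
for nm,a,b in(("thermo",(204,168),(154,216)),):
    print(nm,tri([(lambda r:(r[0],r[1][0]))(ray(sc,a)),(lambda r:(r[0],r[1][0]))(ray(tp,b))]))
rim=np.array([(184,277),(241,270),(192,360),(249,353)])*.7
print("rims z.04",atz(*ray(tp,rim),.04))
rs2=np.array([(245,243),(296,217),(323,234),(273,261)])*.7
print("rims scene",atz(*ray(sc,rs2),.04))
p=ctrl.camera("wrist");print(np.round(p["tool_from_camera"],4).tolist(),p["K"][0,0])
E
```

```text
scene [360.61061947 258.89380531] 226
top [433.82899628 207.62825279] 269
handle [ 0.50715908 -0.32089578  0.10408599]
thermo [0.51302234 0.28038405 0.02376768]
rims z.04 [[0.56217043 0.3323672  0.04      ]
 [0.5704602  0.24308287 0.04      ]
 [0.43312206 0.32157368 0.04      ]
 [0.441599   0.23283244 0.04      ]]
rims scene [[0.42456929 0.30839051 0.04      ]
 [0.55739203 0.32733116 0.04      ]
 [0.5618931  0.23431824 0.04      ]
 [0.43362323 0.21701302 0.04      ]]
[[0.0001, -0.9668, -0.2554, 0.0741], [1.0, 0.0001, -0.0002, 0.0011], [0.0002, -0.2554, 0.9668, -0.1783], [0.0, 0.0, 0.0, 1.0]] 311.55251088899666
```

>>> move_arm --pt "1 0 0 0 0 0 -0.15" --pt "1 0 0 0 0 0 -0.15" --pt "1 0 0 0 0 0 -0.137" --pt "1 -0.47 -0.44 -0.09 0 0 0" --pt "1 -0.47 -0.44 -0.09 0 0 0" --pt "1 -0.47 -0.44 -0.09 0 0 0" --pt "1 -0.47 -0.44 -0.09 0 0 0" --pt "1 -0.47 -0.44 -0.09 0 0 0" --pt "1 -0.47 -0.44 -0.09 0 0 0" --pt "1 -0.47 -0.44 -0.09 0 0 0" --pt "1 -0.47 -0.44 -0.09 0 0 0" --pt "1 -0.47 -0.44 -0.09 0 0 0" --pt "1 -0.47 -0.44 -0.09 0 0 0" --pt "1 0 0 0 0 0 0" --pt "1 0 0 0 0 0 0"

```text
time_s: 2.05
ee_pos: [0.468, 0.2778, 0.2503]
eef_rot: [3.142, -0.0, 3.14]
force: [0.0, -0.2, -0.3]
grip_width: 0.0942
grip_force: 0.0
```

```bash
cat >> h.py <<'E'
def shot(n):
    from station import ctrl;import pickle
    o=ctrl.get_obs();p=ctrl.camera("wrist");p["pose"]=tool(o)@p["tool_from_camera"]
    pickle.dump((o,p),open(n+".pkl","wb"));cv2.imwrite(f"pics/{n}.png",cv2.resize(p["color"],(800,600),interpolation=cv2.INTER_CUBIC))
    print(o["time_s"],o["ee_pos"],o["eef_rot"],o["force"],o["joint_vel"].max());return o,p
E
python3 -c "from h import *;shot('t1')"
```

```text
2.05 [0.46800192 0.27777663 0.25025766] [ 3.14157801e+00 -3.25233197e-04  3.13961639e+00] [ 0.00458935 -0.17228787 -0.28925952] 0.028472415453618935
```

View pics/t1.png

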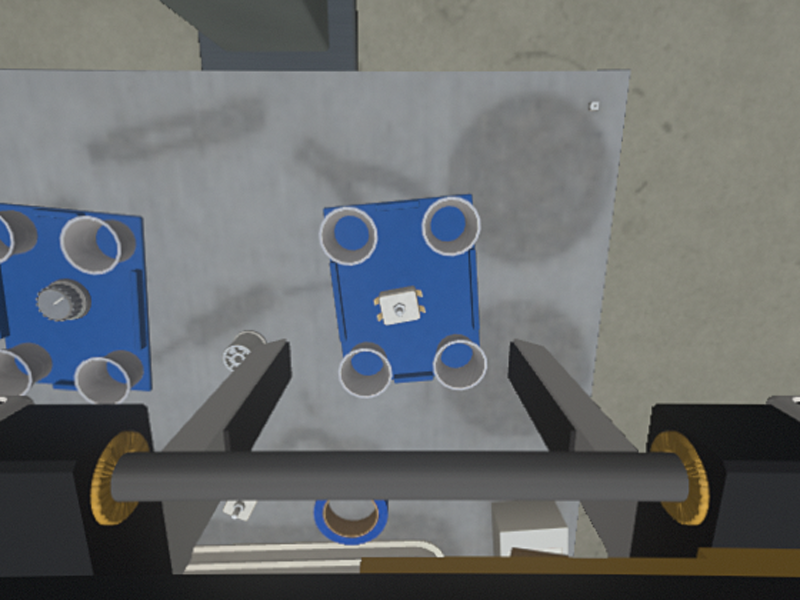

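The wrist view shows the thermostat base with its four rims at (348,236), (451,226), (366,373) and (460,364). The thermostat is at (401,308). The knob base is at the left.

```bash
cat >> h.py <<'E'
from scipy.optimize import least_squares
PO=np.array([(x,y) for x in(-.065,.065) for y in(-.045,.045)])
def rims(p,guess,r,th=185):
    "fit rim outlines: RANSAC-free ellipse on bright pixels about each guess"
    g=p["color"].min(2);out=[]
    yy,xx=np.mgrid[:420,:560]
    for u,v in guess:
        m=(g>th)&(abs(np.hypot(xx-u,yy-v)-r)<6)
        pts=np.c_[xx[m],yy[m]].astype(np.float32)
        e=cv2.fitEllipseDirect(pts);
        out.append(e[0]);print("n",m.sum(),np.round(e[0],1),np.round(e[1],1))
    return np.array(out)
def basefit(views):
    "views: list of (p,uv[4] ordered as PO); free x,y,z(rim),yaw"
    def f(s):
        c,n=np.cos(s[3]),np.sin(s[3]);X=np.c_[PO@np.array([[c,n],[-n,c]])+s[:2],np.full(4,s[2])]
        return np.concatenate([(proj(p,X)-uv).ravel() for p,uv in views])
    r=least_squares(f,[.5,.28,.04,.08]);return r.x,np.abs(r.fun).max()
E
python3 - <<'E'
from h import *;import pickle
o,p=pickle.load(open("t1.pkl","rb"))
g=np.array([(348,236),(451,226),(366,373),(460,364)])*.7
uv=rims(p,g,19)
print(atz(*ray(p,uv),.04))
# image left = world -y, up = -x -> order PO: (-x,-y),(-x,+y),(+x,-y),(+x,+y)
print(basefit([(p,uv)]))
E
```

```text
n 11 [245.6 163.8] [32.8 39.1]
n 24 [315.1 158. ] [38.1 40.2]
n 10 [256.1 260.4] [30.8 33.8]
n 14 [322.6 252.6] [27.  33.5]
[[0.43830435 0.23684858 0.04      ]
 [0.43139718 0.32288662 0.04      ]
 [0.56793816 0.24709993 0.04      ]
 [0.55687377 0.33637361 0.04      ]]
(array([0.500476  , 0.28593811, 0.03300781, 0.09499432]), np.float64(1.0882816053749025))
```

Run:
```python
from h import *;import pickle
o,p=pickle.load(open("t1.pkl","rb"))
g=p["color"].min(2)
for (u,v) in np.array([(348,236),(366,373)])*.7:
    u,v=int(u),int(v);print(g[v,u-26:u+27:1].tolist());print(g[v-26:v+27,u].tolist())
```

```text
[140, 139, 137, 137, 135, 141, 162, 177, 163, 125, 122, 118, 114, 112, 108, 105, 98, 72, 53, 55, 56, 53, 55, 53, 53, 53, 53, 53, 54, 53, 51, 53, 53, 51, 51, 53, 51, 52, 51, 51, 55, 89, 106, 110, 129, 186, 180, 91, 46, 44, 49, 50, 51]
[115, 117, 119, 119, 106, 94, 175, 176, 137, 132, 131, 124, 65, 48, 54, 54, 54, 53, 54, 55, 53, 53, 53, 52, 52, 53, 53, 54, 53, 52, 53, 55, 52, 52, 52, 67, 98, 104, 106, 108, 110, 112, 114, 115, 132, 175, 140, 57, 49, 52, 51, 53, 53]
[144, 142, 142, 144, 145, 145, 152, 178, 178, 125, 119, 116, 110, 107, 105, 102, 101, 98, 96, 95, 94, 84, 69, 59, 57, 55, 54, 53, 54, 55, 57, 61, 63, 81, 95, 96, 99, 100, 101, 103, 108, 113, 145, 180, 117, 55, 50, 52, 50, 48, 47, 48, 47]
[54, 54, 51, 57, 83, 94, 90, 86, 106, 179, 189, 72, 47, 54, 54, 56, 55, 55, 53, 56, 54, 55, 55, 55, 55, 52, 54, 63, 95, 99, 104, 104, 106, 107, 109, 109, 111, 114, 113, 115, 111, 120, 183, 172, 144, 142, 144, 145, 144, 145, 144, 144, 144]
```

>>> move_arm --pt "1 0 -0.5 -0.3 0 0 0" --pt "1 0 -0.5 -0.3 0 0 0" --pt "1 0 -0.5 -0.3 0 0 0" --pt "1 0 -0.5 -0.3 0 0 0" --pt "1 0 0 0 0 0 0" --pt "1 0 0 0 0 0 0"

```text
time_s: 2.7
ee_pos: [0.4675, 0.1787, 0.3103]
eef_rot: [3.141, 0.0, 3.141]
force: [0.7, -0.1, -1.0]
grip_width: 0.0941
grip_force: 0.0
```

Run:
```python
from h import *;import pickle
o1,p1=pickle.load(open("t1.pkl","rb"))
uv1=rims(p1,np.array([(348,236),(451,226),(366,373),(460,364)])*.7,19.5,155)
s,e=basefit([(p1,uv1)]);print(s,e)
o2,p2=shot("t2")
c,n=np.cos(s[3]),np.sin(s[3]);X=np.c_[PO@np.array([[c,n],[-n,c]])+s[:2],np.full(4,s[2])]
uv2=rims(p2,proj(p2,X),17,155)
print(basefit([(p2,uv2)]))
s,e=basefit([(p1,uv1),(p2,uv2)]);print("both",s,e)
D=pickle.load(open("d0.pkl","rb"));
X[:,2]=s[2];print(proj(D["top"],X),proj(D["scene"],X))
```

```text
n 233 [243.3 164.9] [38.3 39.2]
n 231 [315.5 158.1] [38.3 39.5]
n 201 [255.1 261.1] [33.1 35.8]
n 186 [321.6 255.2] [33. 36.]
[0.50041805 0.2845526  0.03912759 0.09212312] 0.07313554298335134
2.7 [0.46747585 0.17868427 0.31033028] [3.14127957e+00 1.67421757e-04 3.14107940e+00] [ 0.70355457 -0.05303576 -0.96806123] 0.021331628337342493
n 170 [317.1 160.2] [32.9 34.1]
n 191 [380.3 154.3] [32.5 35.5]
n 149 [322.2 245.1] [29.4 31.2]
n 95 [381.1 239.8] [28.8 32.1]
(array([0.50050532, 0.2844416 , 0.03877017, 0.09214107]), np.float64(0.14312291854048453))
both [0.50049875 0.28450349 0.03880419 0.09212967] 0.14725589429443176
[[174.00662614 247.90997069]
 [133.7518417  252.72421501]
 [167.64252144 189.62009106]
 [127.6381193  194.51394924]] [[189.90376456 179.62799341]
 [171.1080252  167.44425239]
 [225.97259762 161.69536169]
 [206.79834831 150.82390584]]
```

The base is now fixed at (0.5005, 0.2845) with yaw 0.092 and rim z 0.039. On to the frame.

>>> move_arm --pt "1 0.1 -0.4 0 0 0 0" --pt "1 0 -0.7 0 0 0 0" --pt "1 0 -0.7 0 0 0 0" --pt "1 0 -0.7 0 0 0 0" --pt "1 0 -0.7 0 0 0 0" --pt "1 0 -0.7 0 0 0 0" --pt "1 0 -0.7 0 0 0 0" --pt "1 0 -0.7 0 0 0 0" --pt "1 0 -0.7 0 0 0 0" --pt "1 0 -0.7 0 0 0 0" --pt "1 0 -0.7 0 0 0 0" --pt "1 0 -0.7 0 0 0 0" --pt "1 0 -0.7 0 0 0 0" --pt "1 0 -0.7 0 0 0 0" --pt "1 0 -0.6 0 0 0 0" --pt "1 0 0 0 0 0 0" --pt "1 0 0 0 0 0 0"

```text
time_s: 4.45
ee_pos: [0.463, -0.3263, 0.3093]
eef_rot: [3.14, -0.001, 3.141]
force: [-0.5, -0.2, -1.0]
grip_width: 0.0942
grip_force: 0.0
```

```bash
python3 -c "from h import *;shot('f1')"
```

```text
4.45 [ 0.46301187 -0.32630673  0.30926137] [ 3.14021684e+00 -1.35553637e-03  3.14116234e+00] [-0.52785176 -0.21337227 -1.00541485] 0.01892123887401476
```

View pics/f1.png

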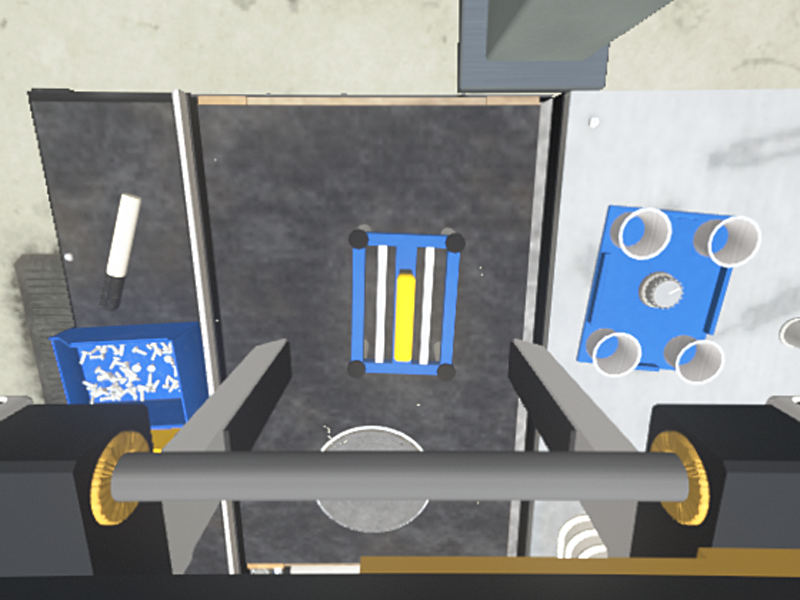

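Frame caps are at (359,238), (455,242), (356,369) and (446,371). The yellow handle runs from (405,272) to (403,361). I'll move sideways a little for a second view.

>>> move_arm --pt "1 -0.3 0.5 0.3 0 0 0" --pt "1 -0.3 0.5 0.3 0 0 0" --pt "1 -0.2 0.5 0.3 0 0 0" --pt "1 0 0 0 0 0 0" --pt "1 0 0 0 0 0 0"

```text
time_s: 5.0
ee_pos: [0.5029, -0.2508, 0.2657]
eef_rot: [-3.142, 0.0, -3.14]
force: [0.2, 0.3, -0.3]
grip_width: 0.0942
grip_force: 0.0
```

```bash
cat > ff.py <<'E'
from h import *;import pickle,sys
def blue(im): return cv2.inRange(cv2.cvtColor(im,cv2.COLOR_BGR2HSV),(100,120,70),(125,255,255))
def rect(p,mask,z,c,half):
    "warp mask onto plane z (0.5 mm cells) round c; minAreaRect of largest blob"
    N=int(half/.0005);i,j=np.mgrid[-N:N+1,-N:N+1]*.0005
    X=np.c_[(c[0]+i).ravel(),(c[1]+j).ravel(),np.full(i.size,z)]
    uv=proj(p,X).astype(np.float32).reshape(*i.shape,2)
    w=cv2.remap(mask,uv[...,0],uv[...,1],cv2.INTER_LINEAR)>127
    n,l,s,_=cv2.connectedComponentsWithStats(w.astype(np.uint8))
    k=1+np.argmax(s[1:,4]);a,b=np.nonzero(l==k)
    (r0,c0),(d0,d1),an=cv2.minAreaRect(np.c_[a,b].astype(np.float32))
    if d0<d1:d0,d1,an=d1,d0,an+90
    an=(an+90)%180-90
    return np.array([c[0]+(r0-N)*.0005,c[1]+(c0-N)*.0005,np.deg2rad(an),d0*.5,d1*.5])
E
python3 - <<'E'
from ff import *
shot("f2")
for n in("f1","f2"):
    o,p=pickle.load(open(n+".pkl","rb"))
    for dz in(-.006,0,.006):
        print(n,dz,"deck",np.round(rect(p,blue(p["color"]),.07+dz,(.51,-.325),.1),4),"handle",np.round(rect(p,yellow(p["color"]),.114+dz,(.51,-.325),.06),4))
E
```

```text
5.0 [ 0.50289571 -0.25081122  0.26571017] [-3.14152757e+00  3.61939618e-05 -3.13993758e+00] [ 0.24658364  0.27103481 -0.32591429] 0.0046976754190034276
f1 -0.006 deck [ 5.151000e-01 -3.213000e-01 -4.680000e-02  1.301071e+02  1.038235e+02] handle [ 5.06900e-01 -3.20600e-01 -4.41000e-02  8.11196e+01  1.64179e+01]
f1 0 deck [ 5.132000e-01 -3.212000e-01 -5.000000e-02  1.282897e+02  1.027217e+02] handle [ 5.05100e-01 -3.20700e-01 -4.54000e-02  7.96450e+01  1.62105e+01]
f1 0.006 deck [ 5.115000e-01 -3.218000e-01 -4.050000e-02  1.262814e+02  1.015044e+02] handle [ 5.03100e-01 -3.20800e-01 -4.54000e-02  7.86234e+01  1.59154e+01]
f2 -0.006 deck [ 5.080000e-01 -3.219000e-01 -3.670000e-02  1.440957e+02  1.044205e+02] handle [ 5.07000e-01 -3.21300e-01 -2.56000e-02  8.12938e+01  1.79685e+01]
f2 0 deck [ 5.068000e-01 -3.209000e-01 -3.330000e-02  1.417046e+02  1.028262e+02] handle [ 5.05800e-01 -3.19700e-01 -3.74000e-02  7.98928e+01  1.76512e+01]
f2 0.006 deck [ 5.056000e-01 -3.197000e-01 -3.330000e-02  1.392726e+02  1.012937e+02] handle [ 5.04300e-01 -3.18400e-01 -3.77000e-02  7.88778e+01  1.72047e+01]
```

View pics/f2.png

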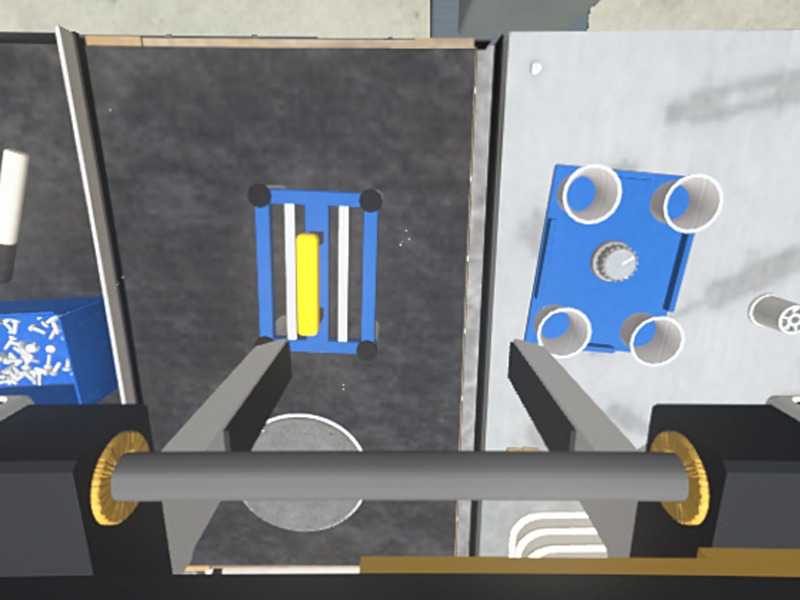

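>>> move_arm --pt "1 0 0 0 0 0 0.042" --pt "1 -0.04 -0.46 0.1 0 0 0" --pt "1 -0.04 -0.47 0.3 0 0 0" --pt "1 -0.04 -0.46 0.4 0 0 0" --pt "1 0 0 0.5 0 0 0" --pt "1 0 0 0.5 0 0 0" --pt "1 0 0 0.5 0 0 0" --pt "1 0 0 0.5 0 0 0" --pt "1 0 0 0.4 0 0 0" --pt "1 0 0 0.25 0 0 0" --pt "1 0 0 0.12 0 0 0" --pt "1 0 0 0 0 0 0" --pt "1 0 0 0 0 0 0"

```text
time_s: 6.35
ee_pos: [0.506, -0.3222, 0.088]
eef_rot: [-3.141, 0.001, 3.099]
force: [0.8, -1.7, -0.9]
grip_width: 0.0939
grip_force: 0.0
```

>>> move_arm --pt "0.4 0 0.03 0 0 0 0" --pt "0.3 0 0 0 0 0 0" --pt "0.25 0 0 0 0 0 0" --pt "0.2 0 0 0 0 0 0" --pt "0.1 0 0 0 0 0 0" --pt "0 0 0 0 0 0 0" --pt "0 0 0 0 0 0 0" --pt "0 0 0 0 0 0 0" --pt "0 0 0 0 0 0 0" --force 30

```text
time_s: 7.25
ee_pos: [0.5056, -0.3203, 0.0869]
eef_rot: [3.142, -0.0, 3.099]
force: [0.6, -0.2, -0.5]
grip_width: 0.025
grip_force: 0.0
```

>>> move_arm --pt "0 0 0 0 0 0 0" --pt "0 0 0 0 0 0 0" --pt "0 0 0 0 0 0 0" --pt "0 0 0 0 0 0 0" --force 30

```text
time_s: 7.65
ee_pos: [0.5056, -0.3203, 0.0868]
eef_rot: [3.142, -0.0, 3.099]
force: [0.4, -1.2, -1.1]
grip_width: 0.0157
grip_force: 30.0
```

>>> move_arm --pt "0 0 0 -0.05 0 0 0" --pt "0 0 0 -0.1 0 0 0" --pt "0 0 0 -0.2 0 0 0" --pt "0 0 0 -0.3 0 0 0" --pt "0 0 0 -0.4 0 0 0" --pt "0 0 0 -0.4 0 0 0" --pt "0 0 0 -0.35 0 0 0" --pt "0 0 0 -0.2 0 0 0" --pt "0 0 0 -0.1 0 0 0" --pt "0 0 0 0 0 0 0" --pt "0 0 0 0 0 0 0"

```text
time_s: 8.75
ee_pos: [0.5054, -0.3201, 0.1913]
eef_rot: [3.141, -0.001, 3.099]
force: [0.5, 0.2, -2.6]
grip_width: 0.0156
grip_force: 30.0
```

Run:
```python
from ff import *
from station import ctrl
o,p=shot("l1");print(ctrl.get_obs()["moment"],o["grip_width"])
```

```text
8.75 [ 0.50543538 -0.32012976  0.19125528] [ 3.14100516e+00 -8.81458555e-04  3.09882632e+00] [ 0.5276821   0.23847605 -2.59957353] 0.007087319590967247
[ 0.01575734 -0.03768247  0.01913897] 0.015600103357744229
```

View pics/l1.png

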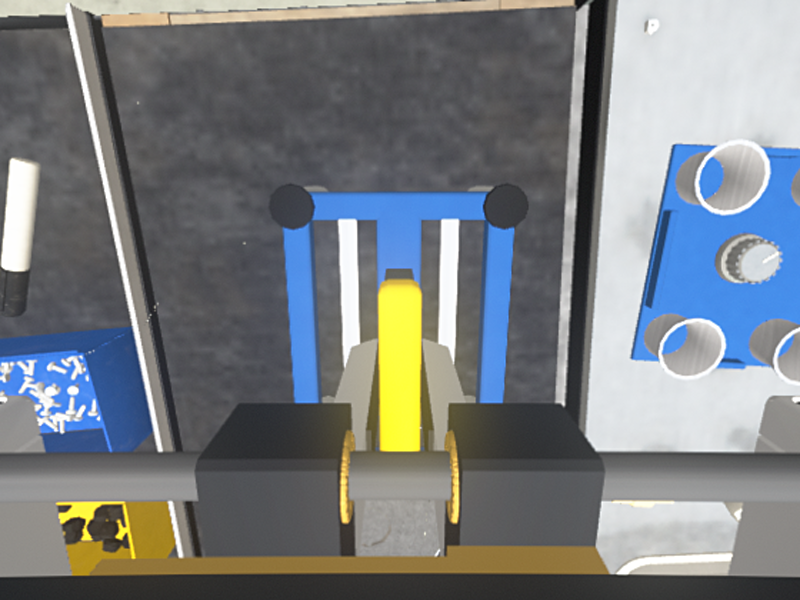

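The frame hangs square in the grip, with the near caps at (292,206) and (505,206), symmetric about the handle at x=400. Carrying it over now.

>>> move_arm --pt "0 0 0 0 0 0 -0.067" --pt "0 0 0 0 0 0 -0.067" --pt "0 -0.015 0.2 0 0 0 0" --pt "0 -0.035 0.4 0 0 0 0" --pt "0 -0.05 0.6 0 0 0 0" --pt "0 -0.067 0.8 0 0 0 0" --pt "0 -0.067 0.8 0 0 0 0" --pt "0 -0.067 0.8 0 0 0 0" --pt "0 -0.067 0.8 0 0 0 0" --pt "0 -0.067 0.8 0 0 0 0" --pt "0 -0.067 0.8 0 0 0 0" --pt "0 -0.067 0.8 0 0 0 0" --pt "0 -0.067 0.8 0 0 0 0" --pt "0 -0.067 0.8 0 0 0 0" --pt "0 -0.067 0.8 0 0 0 0" --pt "0 -0.067 0.8 0 0 0 0" --pt "0 -0.067 0.8 0 0 0 0" --pt "0 -0.05 0.6 0 0 0 0" --pt "0 -0.035 0.4 0 0 0 0" --pt "0 -0.015 0.2 0 0 0 0"

```text
time_s: 10.8
ee_pos: [0.5, 0.2836, 0.1914]
eef_rot: [-3.141, -0.001, -3.05]
force: [0.0, -0.8, -3.8]
grip_width: 0.0155
grip_force: 30.0
```

>>> move_arm --pt "0 0 0 0 0 0 0" --pt "0 0 0 0 0 0 0"

```text
time_s: 11.0
ee_pos: [0.5008, 0.2811, 0.1918]
eef_rot: [-3.141, -0.0, -3.051]
force: [0.1, -0.0, -3.6]
grip_width: 0.0157
grip_force: 30.0
```

Run:
```python
from ff import *
o,p=shot("c1");print(o["grip_width"])
_,l=pickle.load(open("l1.pkl","rb"))
a,d=ray(l,np.array([(292,206),(505,206)])*.7,l["tool_from_camera"]);print("caps in tool",atz(a,d,.011))
o,d=ray(p,np.array([(292,206),(505,206)])*.7)
w=np.array([.5005,.2845,.0]);ya=.0921
t=tool(pickle.load(open("c1.pkl","rb"))[0]);dv=t[:3,:3].T@(w-t[:3,3])
print("to go tool units x,y",dv[:2]/.05,"yaw err",(np.arctan2(t[1,0],t[0,0])%(2*np.pi))-np.pi-ya)
```

```text
11.0 [0.50084705 0.28112786 0.19175095] [-3.14123061e+00 -4.27050175e-04 -3.05123619e+00] [ 0.14353621 -0.04121368 -3.648706  ] 0.002911962948226588
0.015729630170624388
caps in tool [[ 0.06373309 -0.04361264  0.011     ]
 [ 0.06374079  0.0450382   0.011     ]]
to go tool units x,y [-0.00081074  0.06918249] yaw err -0.0017435386248162849
```

View pics/c1.png

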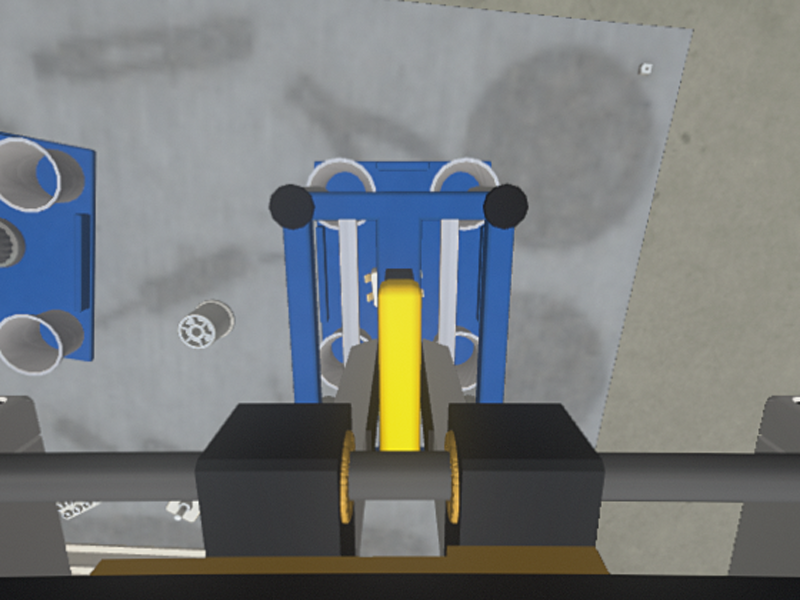

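Both views show the frame square over the base, with the near sockets at (340,190) and (465,190), symmetric under it. I'll make the small correction and then lower.

>>> move_arm --pt "0 0.025 0.07 0.05 0 0 0" --pt "0 0 0 0.2 0 0 0" --pt "0 0 0 0.25 0 0 0" --pt "0 0 0 0.25 0 0 0" --pt "0 0 0 0.15 0 0 0" --pt "0 0 0 0.15 0 0 0" --pt "0 0 0 0.15 0 0 0" --pt "0 0 0 0.15 0 0 0" --pt "0 0 0 0.15 0 0 0" --pt "0 0 0 0.15 0 0 0" --pt "0 0 0 0.1 0 0 0" --pt "0 0 0 0.06 0 0 0" --pt "0 0 0 0 0 0 0" --pt "0 0 0 0 0 0 0"

```text
time_s: 12.45
ee_pos: [0.4996, 0.2852, 0.1017]
eef_rot: [3.141, 0.0, -3.05]
force: [0.1, -0.4, -3.3]
grip_width: 0.0157
grip_force: 30.0
```

>>> move_arm --pt "0 0 0 0.03 0 0 0" --pt "0 0 0 0.03 0 0 0" --pt "0 0 0 0.03 0 0 0" --pt "0 0 0 0.03 0 0 0" --pt "0 0 0 0.02 0 0 0" --pt "0 0 0 0 0 0 0" --pt "0 0 0 0 0 0 0"

```text
time_s: 13.15
ee_pos: [0.4995, 0.2852, 0.0945]
eef_rot: [3.142, 0.0, -3.05]
force: [-0.1, -0.1, -3.4]
grip_width: 0.0155
grip_force: 30.0
```

>>> move_arm --pt "0 0 0 0.01 0 0 0" --pt "0 0 0 0.01 0 0 0" --pt "0 0 0 0.01 0 0 0" --pt "0 0 0 0 0 0 0" --pt "0 0 0 0 0 0 0"

```text
time_s: 13.65
ee_pos: [0.4994, 0.2852, 0.093]
eef_rot: [-3.142, -0.0, -3.05]
force: [0.1, 0.6, -3.7]
grip_width: 0.0157
grip_force: 30.0
```

>>> move_arm --pt "0 0 0 0.01 0 0 0" --pt "0 0 0 0.01 0 0 0" --pt "0 0 0 0 0 0 0" --pt "0 0 0 0 0 0 0"

```text
time_s: 14.05
ee_pos: [0.4996, 0.2851, 0.0927]
eef_rot: [-3.142, 0.0, -3.05]
force: [-4.2, -3.3, 5.3]
grip_width: 0.0158
grip_force: 30.0
```

Contact came at TCP z 0.0927, the expected fully-down height. Releasing.

>>> move_arm --pt "0.2 0 0 -0.005 0 0 0" --pt "0.3 0 0 0 0 0 0" --pt "0.4 0 0 0 0 0 0" --pt "0.6 0 0 0 0 0 0" --pt "0.6 0 0 0 0 0 0" --pt "0.6 0 0 0 0 0 0" --pt "0.6 0 0 0 0 0 0"

```text
time_s: 14.75
ee_pos: [0.4994, 0.2852, 0.0922]
eef_rot: [3.142, 0.0, -3.05]
force: [0.1, 0.1, -0.5]
grip_width: 0.0563
grip_force: 0.0
```

>>> move_arm --pt "0.7 0 0 -0.05 0 0 0" --pt "0.7 0 0 -0.15 0 0 0" --pt "0.7 0 0 -0.3 0 0 0" --pt "0.7 0 0 -0.5 0 0 0" --pt "0.7 0 0 -0.6 0 0 0" --pt "0.7 0 0 -0.6 0 0 0" --pt "0.7 0.3 0 -0.5 0 0 0" --pt "0.7 0.4 0 -0.5 0 0 0" --pt "0.7 0.4 0 -0.4 0 0 0" --pt "0.7 0 0 0 0 0 0" --pt "0.7 0 0 0 0 0 0"

```text
time_s: 15.85
ee_pos: [0.4448, 0.2802, 0.2726]
eef_rot: [3.141, 0.001, -3.05]
force: [-0.3, 0.2, -0.3]
grip_width: 0.0657
grip_force: 0.0
```

Run:
```python
from ff import *
from station import ctrl
o,p=shot("e1")
for dz in(-.006,0,.006): print(dz,np.round(rect(p,yellow(p["color"]),.12+dz,(.5,.285),.06),4),np.round(rect(p,blue(p["color"]),.076+dz,(.5,.285),.1),4))
s=ctrl.camera("scene")["color"][110:230,130:290]
w=p["color"][60:340,180:400]
cv2.imwrite("pics/e.png",np.hstack([cv2.resize(s,(480,360),interpolation=cv2.INTER_CUBIC),cv2.resize(w,(283,360))]))
```

```text
15.85 [0.44480805 0.28019184 0.27258203] [ 3.14120537e+00  1.08634406e-03 -3.05013709e+00] [-0.29988095  0.24629693 -0.32669381] 0.03770373964360911
-0.006 [ 0.5004  0.2851  0.0855 81.7858 15.9415] [4.893000e-01 2.835000e-01 9.180000e-02 1.692847e+02 1.207719e+02]
0 [ 0.4981  0.2849  0.0849 80.2524 15.5926] [4.874000e-01 2.834000e-01 9.200000e-02 1.666377e+02 1.187337e+02]
0.006 [ 0.4956  0.2846  0.0831 79.1423 15.2388] [4.856000e-01 2.832000e-01 9.200000e-02 1.639262e+02 1.168800e+02]
```

View pics/e.png

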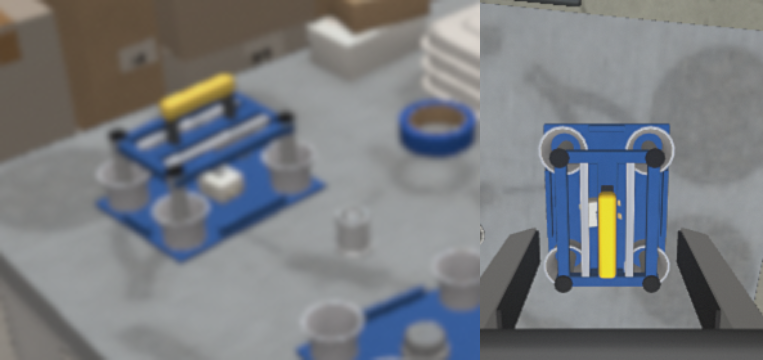

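The scene crop shows the frame level, with its posts down in the sockets at (123,185), (180,215) and (288,165). The thermostat stands in place at (222,182). The handle top measures about 0.12 m high and is centred at (0.498, 0.285), yaw 0.085.

```bash
python3 -c "
from station import ctrl
print(ctrl.hand_in())"
```

```text
the job is handed in; nothing more can be done
None
```

The frame is stacked on the thermostat base, level and released with its posts down in the sockets; the thermostat looks undisturbed, and the job was handed in at about 16 s of the 38 s allowed (no verdict was returned).

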